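# Third hand: hold the bombilla block against the mate tray's back panel for screwing

### The job

I am building a small tray for my mate things: take the oak bombilla block off the lazy susan, stand it upright on its pencilled outline on the tray floor with its back face flat against the thin back panel, and press it squarely against the panel with a steady push of about 10 N (never more than 25 N, or the panel comes off) so that I can drive the two screws from behind. Keep that push steady for at least three seconds and finish while still holding the block pressed there: do not let go. Leave the gourd, the mug and the canister standing where they are.

Things in the scene. Friction and masses are not known exactly. Their poses are not given: they have to be found in the camera images.
- block_center (a point): Centre (half-way up) of the loose oak bombilla block, upright: 40 mm deep (its x), 46 mm wide (y), 70 mm tall (z), about 0.1 kg, two 12 mm bores in its top, nearer its front (-x). Its back is the plain face on +x. At the start it stands on the lazy susan, back turned away from the robot within 40 degrees. Grip it across the 46 mm width.
- block_back (a point): Centre of the block's back face: 20 mm along the block's +x from block_center, 35 mm above its underside; axes as the block's.
- block: The block itself; origin at the centre of its underside, axes as for block_center.
- spot (a point): Where block_back must come: on the panel's inner face, 35 mm above the tray floor, midway between the pencil lines. x points through the panel (direction of the push), y along it, z up. On the floor on its -x side is the pencilled outline, 40 by 46 mm. Two screw holes 22 mm apart go through the panel here, brass cup washers outside; pencil ticks on its top edge mark the outline's sides.
- panel: The tray's back panel: pale plywood 6 mm thick, 290 mm long, standing 55 mm above the tray floor on the tray's side away from the robot. It is thin and bows away by about 1 mm for every 5 N of push (2 mm at 10 N), and springs back; a block that bears hard on the floor loses part of the push to friction there. Origin at the middle of its lower edge, x as spot.
- tray_floor (a point): Middle of the upper face of the oak tray floor (200 mm deep, 290 mm wide), 12 mm above the desk. The tray stays put on a non-slip mat. 12 mm end boards at y = +-139 mm stand 55 mm above the floor; there is no front board yet, it is open towards the robot. x points to the back panel, whose inner face is 90 mm from here.
- susan: The bamboo lazy susan: origin under its middle, on the desk. Its platter is 340 mm across, its top 38 mm above the desk, and turns freely. The block, the gourd, the canister and the coaster stand on it, each about 105 mm from its middle, a quarter turn apart.
- gourd_center (a point): Bystander: glazed green-blue gourd, 88 mm across, 80 mm tall, with a steel bombilla (drinking straw) leaning out of it up to 170 mm high. The point is its centre, 42 mm above its foot.
- mug_center (a point): Bystander: clear glass mug, 76 mm across, 92 mm tall, handle sticking out 37 mm, on a pale blue ceramic coaster 100 mm across and 7 mm thick. The point is its centre, half-way up.
- canister_center (a point): Bystander: black plastic canister with a flip-top lid, 79 mm across, 133 mm tall. The point is its centre, half-way up.
There are look-alikes about, which are no part of the job. Leave any green look-alike of the block alone.

How it is judged:
On the way, in this order (a step that is already met when the one before it is completed fails the run):
1. the block is lifted clear of the lazy susan (height (world z) of block_center above 0.095 m), for 0.1 s.
2. the block is pressed square on its spot against the back panel with 5 to 16 N, steadily for 3 s (x of block_back in the frame of spot between -0.003 and 0.005 m and y of block_back in the frame of spot between -0.005 and 0.005 m and z of block_back in the frame of spot between -0.003 and 0.003 m and angle between the x axis of block and the x axis of spot, either way round below 0.06 rad and angle between block's own z axis and vertical below 0.06 rad and contact force between block and panel between 5 and 16 N and contact force between the fingers and block above 2 N), for 3 s.
At the end, for the whole second after the job is handed in: The block stands upright on the tray floor (underside within 3 mm of it, tilt under 0.06 rad), its back face at the spot within 5 mm along the panel and flat against the panel (within 0.06 rad), and the fingers still press it against the panel with 5 to 16 N (all of step 2); the arm keeps its last pose, push and grip.
It fails at once if the panel is pushed with more than 25 N (contact force between block and panel above 25 N).
It fails at once if a finger or the arm rams the panel with more than 25 N (contact force between any of the arm, the fingers and panel above 25 N).
It fails at once if the gourd is knocked over or shifted by more than 40 mm (angle between gourd_center's own z axis and vertical above 0.35 rad or distance of gourd_center from where it was at the start of the episode above 0.04 m).
It fails at once if the mug is knocked over or shifted by more than 40 mm (angle between mug_center's own z axis and vertical above 0.35 rad or distance of mug_center from where it was at the start of the episode above 0.04 m).
It fails at once if the canister is knocked over or shifted by more than 40 mm (angle between canister_center's own z axis and vertical above 0.35 rad or distance of canister_center from where it was at the start of the episode above 0.04 m).
It also fails if it takes over 64 s, if anything falls off the work surface, if the arm or the gripper's body presses on something with over 40 N, if the wrist force passes 120 N, or if a joint passes its speed limit or range.

### The arm

A 6-joint arm with a two-finger parallel gripper is mounted at the origin on the work surface. World frame = base frame: x ahead of the robot, y to its left, z up, the work surface at z = 0. Lengths are in m, angles in rad, forces in N, time in s.
With the tool pointing down it reaches from about 0.325 to 0.9 m from the base axis. Payload 3.5 kg.
Tool frame: the origin (TCP) lies at the very end of the fingers, on their centre line; the grasp point (between the pads) lies env.grasp_offset behind it (env.grasp_offset is the distance from the TCP to the grasp point, in m); x points along the fingers, y is the direction in which the jaws open and shut, and the axes are right-handed (so a half turn about x gives the same grasp; the last joint's range is limited). The gripper opens to 85 mm and grips with 20 to 120 N. Pads are 22 mm wide; open, the fingers measure 114 mm over their backs; the gripper's body (76 mm by 85 mm) begins 54 mm behind the grasp point. The pads swing forward as they close: fully open they stand 13 mm farther back than shut.
Start: joints at [1.083, 0.276, -0.026, 1.268, 0, 1.467], TCP at [0.235, 0.579, 0.231] pointing down, gripper open.
Joint ranges: [-3.12, 3.12], [-0.85, 1.88], [-1.08, 1.24], [-1.95, 2.15], [-1.57, 1.53], [-3.14, 3.14]. Speed limits (rad/s): [2.57, 2.57, 3.14, 3.14, 3.14, 3.14].

### API

Orientations are given as a unit quaternion [w, x, y, z].
In Python, from cell import env gives the robot as it stands.
- The arm moves only by the tool apply_moves, never from a script. Its argument "increments" is a list of rows, each a list of 6 numbers: the shift along the tool's x, y, z in cm, then the turn, a rotation vector about the tool's x, y, z in rad. A call has 1 to 10 rows; each row shifts and turns the commanded pose from where the row before left it, along the tool's axes as they then stand; what a row does not reach is not made up. A row lasts 1/12 s, in which the tool goes at most 41.7 mm and 7.16 degrees, less where a joint would pass 70% of its speed; a pose out of reach is approached as far as the arm can. A call with a gripper value outside its range is refused whole. "fingers" is the opening in per cent of the stroke, from 0 (shut) to 100 (fully open), set as the call begins (left out, the last holds). The fingers move at their own pace and stop on an object; "newtons" is the grip in N (left out, the last holds). Time passes only in rows, so rows that do not move let the fingers close. It gives the time, the measured TCP pose, the force and the opening at its end, in the units of the state.
- env.get_state(): the state, without advancing time (a new reading comes with each control period).
- env.snapshot(name): name is "side" or "top"; returns the picture (420x560x3 uint8, red, green, blue); there is no depth.
- env.calibration(name): a dict with "fov_y" (degrees; the focal length in pixels is half the picture's height over the tangent of half this angle, whatever the lens; pixels are square), "cx", "cy" (the principal point, pixels), "position" and "rotation" of the camera in the world. Camera axes: x right, y down, z forward; pixel columns grow to the right and rows downward; lengths in m; the calibration is good to about 2 mm. A picture is of the moment at which its call begins. calibration takes no time and is no camera call.
- env.sign_off(): hands the job in, once; it reports no verdict.
The state is a dict: "time_s": time; "q": joint angles; "qd": joint speeds; "joint_torque": joint torques, N m; "position": TCP position; "eef_rot": TCP orientation; "wrist_force": force on the tool from outside, world axes, zero at the start; "wrist_torque": the same for the moment, N m; "gripper_width": finger opening in m.
Only numpy, scipy, OpenCV 4.12 (cv2) and the standard library are available. Lean on these libraries where they do the work, as an engineer would, in place of code of your own. Each camera call takes 0.05 s, during which the arm holds its last target. There are 200 camera calls.

## Working session

There is one attempt and no reset: what is moved stays moved. The work goes in short steps, Python scripts to look and compute and a tool call to move; the robot and the scene stay as the last step left them, time stands still between calls to the robot, and variables do not carry over. Pictures are saved under pics/ and viewed, about 8 in all and at most 12, crops included, and the job is handed in when it is done.

Besides the shell and the picture viewer there is one more tool, called as name(argument=value, ...), one argument or row to a line, values as JSON. apply_moves: Moves the arm, as the interface text tells. Its arguments: {"type":"object","properties":{"increments":{"type":"array"},"fingers":{"type":"number"},"newtons":{"type":"number"}},"required":["increments"]}

```bash
mkdir -p pics; ls; python3 - <<'E'
from cell import env
import cv2,numpy as np
for n in("side","top"):
    im=env.snapshot(n); cv2.imwrite(f"pics/{n}0.png",im[:,:,::-1]); c=env.calibration(n); print(n,c)
print(env.get_state(),env.grasp_offset)
E
```

```text
pics
side {'fov_y': 57.56154072977684, 'cx': 279.7322376374563, 'cy': 211.51454479427403, 'position': array([0.36188039, 0.57015233, 0.58349567]), 'rotation': array([ 0.078602  , -0.17667036,  0.88337305, -0.4269208 ])}
top {'fov_y': 42.87112652706497, 'cx': 280.17871960868115, 'cy': 204.10127219218046, 'position': array([ 0.47850368, -0.00738649,  1.16653114]), 'rotation': array([ 0.04103377, -0.70594177,  0.70606025, -0.03796545])}
{'time_s': 0.1, 'q': array([ 1.08259440e+00,  2.77092615e-01, -2.77511807e-02,  1.26800426e+00,
       -1.69320605e-05,  1.46742543e+00]), 'qd': array([-0.00011456, -0.00438138,  0.00292751,  0.00209598, -0.00090266,
       -0.00093676]), 'joint_torque': array([-3.23385066e-04, -4.46708751e+01,  2.96128947e+01,  8.48367257e-03,
       -1.20822542e-04, -1.13919306e-06]), 'position': array([0.23428833, 0.5786587 , 0.23024586]), 'eef_rot': array([ 0.69385117,  0.13452458,  0.69426261, -0.13591587]), 'wrist_force': array([-0.77438672, -0.74508401, -0.3968244 ]), 'wrist_torque': array([ 0.01230946, -0.05839893,  0.01760926]), 'gripper_width': 0.08556341295649217} 0.0187
```

View pics/side0.png

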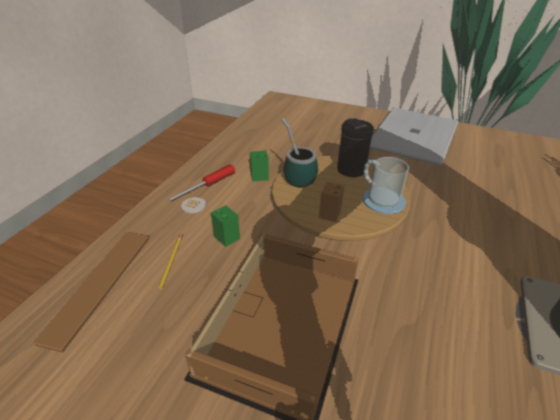

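View pics/top0.png

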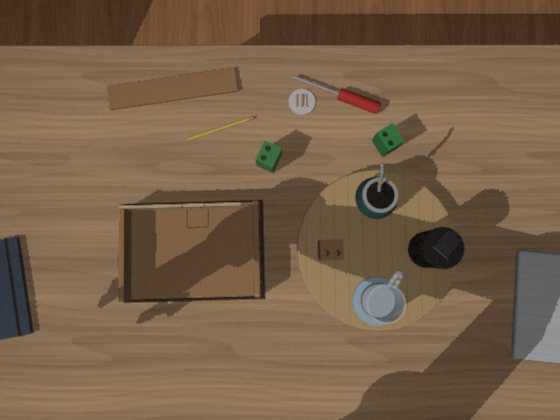

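The side view shows the brown block at about (331,202) and the outline at (247,303) by the pale back panel. In the top view the block is at (331,250) and the outline at (198,217). The green blocks are look-alikes. I'll enlarge both regions next.

```bash
cat > h.py <<'E'
from cell import env
import cv2,numpy as np
from scipy.spatial.transform import Rotation as R
def cam(n):
    c=env.calibration(n); f=210/np.tan(np.radians(c['fov_y']/2))
    K=np.array([[f,0,c['cx']],[0,f,c['cy']],[0,0,1]])
    q=c['rotation']; return K,R.from_quat(np.r_[q[1:],q[0]]).as_matrix(),c['position']
def ray(n,uv):
    K,M,p=cam(n); return p,M@np.linalg.solve(K,np.r_[uv,1.])
def plane(n,uv,z):
    p,d=ray(n,uv); return p+d*(z-p[2])/d[2]
def proj(n,X):
    K,M,p=cam(n); v=K@(M.T@(np.asarray(X)-p)); return v[:2]/v[2]
def tri(a,b):
    (p,d),(q,e)=ray('top',a),ray('side',b)
    s=np.linalg.lstsq(np.c_[d,-e],q-p,rcond=None)[0]; A=p+s[0]*d;B=q+s[1]*e
    return (A+B)/2,np.linalg.norm(A-B)
E
python3 - <<'E'
from h import *
t=cv2.imread("pics/top0.png");s=cv2.imread("pics/side0.png")
def crop(im,x,y,w,h,k): 
    c=cv2.resize(im[y:y+h,x:x+w],None,fx=k,fy=k,interpolation=cv2.INTER_CUBIC); return cv2.convertScaleAbs(c,alpha=2.0)
a=crop(t,110,195,100,75,4); a=np.hstack([a,crop(t,210,195,100,75,4)])
b=np.hstack([crop(t,306,225,50,50,6),crop(s,306,172,50,50,6)])
b=cv2.copyMakeBorder(b,0,0,0,200,cv2.BORDER_CONSTANT)
cv2.imwrite("pics/c1.png",np.vstack([a,b]))
cv2.imwrite("pics/c2.png",crop(s,180,220,190,150,4))
for n in('top','side'):print(n,cam(n)[1][:,2])
E
```

```text
top [ 0.11154742  0.0043231  -0.99374971]
side [ 0.28971828 -0.72648738 -0.62312071]
```

View pics/c1.png

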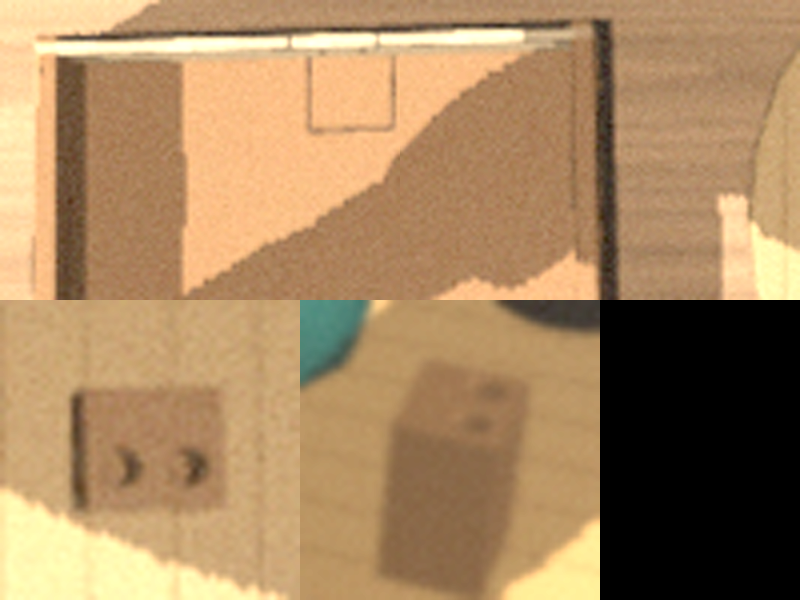

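View pics/c2.png

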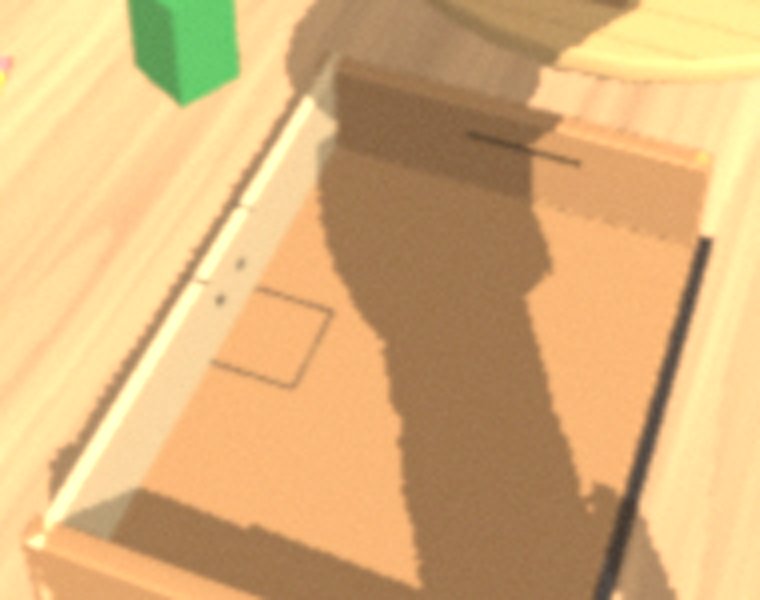

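The top crop shows the block's top-face corners, with its bores on the -x side and near zero yaw. It also shows the outline's front corners at about (188,227) and (208,227), and ticks on the panel at (183,205) and (204.5,205). The side crop shows the same outline, the screw holes at (240,286) and (235,295), and the ticks. Next I triangulate these.

```bash
python3 - <<'E'
from h import *
np.set_printoptions(precision=4,suppress=True)
T=lambda x,y:np.array([110+x/4,195+y/4]); S=lambda x,y:np.array([180+x/4,220+y/4])
BT=lambda x,y:np.array([306+x/6,225+(y-300)/6]);BS=lambda x,y:np.array([306+(x-300)/6,172+(y-300)/6])
off=-0.375
for nm,a,b in [("outFL",T(311,130),S(294,386)),("outFR",T(394,128),S(332,312)),("outBL",T(308,56),S(213,362)),("outBR",T(393,54),S(257,288)),
 ("tickL",T(292,41),S(203,282)),("tickR",T(378,39),S(244,207)),
 ("bTop+x-y",BT(222,388),BS(430,360)),("bTop-x-y",BT(226,510),BS(530,382)),("bTop-x+y",BT(85,508),BS(505,445)),("bTop+x+y",BT(85,390),BS(393,425))]:
    X,e=tri(a+off,b+off); z=.108 if nm[0]=='b' else .067 if 'tick' in nm else .012
    print(nm,X,"gap %.4f"%e,"top-plane",plane('top',a+off,z)[:2],"side-plane",plane('side',b+off,z)[:2])
# panel base (side, floor) and top edges (top view) for direction
for nm,n,p,z in[("panel top front L",'top',T(57,56),.067),("panel top fr R",'top',T(574,40),.067),("base L",'side',S(143,490),.012),("base R",'side',S(335,150),.012),
 ("tray end R in fl",'side',S(335,150),.012)]:
    print(nm,plane(n,p+off,z))
print("hole",plane('side',S(241,263)+off,.04),plane('side',S(221,300)+off,.04))
E
```

```text
outFL [0.5582 0.1987 0.0105] gap 0.0000 top-plane [0.5581 0.1984] side-plane [0.5577 0.1996]
outFR [0.5595 0.1539 0.0099] gap 0.0005 top-plane [0.5591 0.1535] side-plane [0.559  0.1554]
outBL [0.5981 0.201  0.0102] gap 0.0008 top-plane [0.5983 0.2008] side-plane [0.597  0.2021]
outBR [0.5991 0.1548 0.0098] gap 0.0011 top-plane [0.5994 0.1546] side-plane [0.5977 0.1562]
tickL [0.6001 0.1997 0.0634] gap 0.0014 top-plane [0.6004 0.1993] side-plane [0.5978 0.2021]
tickR [0.6018 0.1551 0.0652] gap 0.0004 top-plane [0.6014 0.1548] side-plane [0.6012 0.1566]
bTop+x-y [ 0.5271 -0.1264  0.1065] gap 0.0006 top-plane [ 0.5273 -0.1262] side-plane [ 0.5263 -0.1242]
bTop-x-y [ 0.4881 -0.127   0.1067] gap 0.0015 top-plane [ 0.4873 -0.127 ] side-plane [ 0.4885 -0.1249]
bTop-x+y [ 0.487  -0.0808  0.1097] gap 0.0019 top-plane [ 0.488  -0.0807] side-plane [ 0.4865 -0.0834]
bTop+x+y [ 0.5268 -0.0811  0.1067] gap 0.0002 top-plane [ 0.5267 -0.0811] side-plane [ 0.5265 -0.0793]
panel top front L [0.5926 0.3208 0.067 ]
panel top fr R [0.6009 0.0534 0.067 ]
base L [0.5936 0.2711 0.012 ]
base R [0.6011 0.0585 0.012 ]
tray end R in fl [0.6011 0.0585 0.012 ]
hole [0.5994 0.1663 0.04  ] [0.5979 0.1889 0.04  ]
```

```bash
cat >> h.py <<'E'
np.set_printoptions(precision=4,suppress=True)
def pose():
    s=env.get_state(); q=s['eef_rot']; return s,R.from_quat(np.r_[q[1:],q[0]])
def goto(p,yaw):
    """needed turn (rotvec, tool axes), and shift (cm) in tool axes as they stand and as after the turn;
    target: tool x down, tool y at yaw from world +y or its opposite (nearer one)"""
    s,M=pose(); best=None
    for sg in(1,-1):
        y=sg*np.array([-np.sin(yaw),np.cos(yaw),0]);x=np.array([0,0,-1.]);G=R.from_matrix(np.c_[x,y,np.cross(x,y)])
        r=(M.inv()*G).as_rotvec()
        if best is None or np.linalg.norm(r)<np.linalg.norm(best[0]):best=(r,G)
    d=100*(np.array(p)-s['position'])
    print("t",s['time_s'],"pos",s['position'],"F",s['wrist_force'],"w",s['gripper_width'],"q",s['q']);print("axes\n",M.as_matrix());print("turn",best[0],"shift now",M.inv().apply(d),"after turn",best[1].inv().apply(d))
E
python3 -c "
from h import *
goto([.507,-.104,.2],0)"
```

```text
t 0.1 pos [0.2343 0.5787 0.2302] F [-0.7744 -0.7451 -0.3968] w 0.08556341295649217 q [ 1.0826  0.2771 -0.0278  1.268  -0.      1.4674]
axes
 [[-0.0009  0.3754  0.9269]
 [-0.0018  0.9269 -0.3754]
 [-1.     -0.002  -0.0002]]
turn [-0.3848 -0.0006  0.002 ] shift now [  3.123  -53.0291  50.9044] after turn [  3.0246 -68.2659  27.2712]
```

apply_moves(
  increments=[
    [0,0,0,-0.0962,0,0],
    [0,0,0,-0.0962,0,0],
    [0,0,0,-0.0962,0,0],
    [0,0,0,-0.0962,0,0],
    [0,-3.7,1.48,0,0,0],
    [0,-3.7,1.48,0,0,0],
    [0,-3.7,1.48,0,0,0],
    [0,-3.7,1.48,0,0,0],
    [0,-3.7,1.48,0,0,0],
    [0,-3.7,1.48,0,0,0],
  ],
  fingers=100,
)

```text
time_s: 0.93
position: [0.3233, 0.3553, 0.2308]
eef_rot: [0.707, -0.0, 0.707, 0.0]
wrist_force: [1.3, -0.5, 0.0]
gripper_width: 0.085
```

apply_moves(
  increments=[
    [0,-3.7,1.48,0,0,0],
    [0,-3.7,1.48,0,0,0],
    [0,-3.7,1.48,0,0,0],
    [0,-3.7,1.48,0,0,0],
    [0,-3.7,1.48,0,0,0],
    [0,-3.7,1.48,0,0,0],
    [0,-3.7,1.48,0,0,0],
    [0,-3.7,1.48,0,0,0],
    [0,-3.7,1.48,0,0,0],
    [0,-3.7,1.48,0,0,0],
  ],
)

```text
time_s: 1.77
position: [0.4713, -0.0147, 0.2311]
eef_rot: [0.707, 0.0, 0.707, -0.0]
wrist_force: [0.4, 0.2, -0.3]
gripper_width: 0.0853
```

```bash
python3 -c "
from h import *
goto([.506,-.104,.060],0.005)"
```

```text
t 1.7667 pos [ 0.4713 -0.0147  0.2311] F [ 0.4374  0.2485 -0.3351] w 0.08529870148265817 q [-0.1685  0.0029 -0.3448  1.2234  0.0001 -0.1681]
axes
 [[-0.0003  0.0004  1.    ]
 [ 0.0002  1.     -0.0004]
 [-1.      0.0002 -0.0003]]
turn [-0.0054 -0.0003 -0.0002] shift now [17.1023 -8.9327  3.4761] after turn [17.1051 -8.9479  3.4226]
```

apply_moves(
  increments=[
    [0,-3,1.2,0,0,0],
    [0,-3,1.2,0,0,0],
    [0,-2.93,1.08,0,0,0],
    [2.5,0,0,0,0,0],
    [2.5,0,0,0,0,0],
    [2.5,0,0,0,0,0],
    [2.5,0,0,0,0,0],
    [2.5,0,0,0,0,0],
    [2.5,0,0,0,0,0],
    [1.0,0,0,0,0,0],
  ],
)

```text
time_s: 2.6
position: [0.5031, -0.101, 0.0676]
eef_rot: [0.705, 0.001, 0.709, 0.001]
wrist_force: [-1.2, 0.5, -0.8]
gripper_width: 0.0856
```

```bash
python3 - <<'E'
from h import *
goto([.506,-.104,.060],0.005)
im=env.snapshot('side');t=env.snapshot('top')
c=lambda im,x,y,w,h,k:cv2.convertScaleAbs(cv2.resize(im[y:y+h,x:x+w,::-1],None,fx=k,fy=k,interpolation=cv2.INTER_CUBIC),alpha=1.8)
cv2.imwrite('pics/g1.png',np.hstack([c(im,280,110,130,130,3),c(t,270,180,130,130,3)]))
E
```

```text
t 2.6 pos [ 0.5031 -0.101   0.0676] F [-1.1752  0.4943 -0.7573] w 0.08559993434996173 q [-0.3242  0.2312 -0.4627  0.8836 -0.     -0.3241]
axes
 [[-0.0063  0.0001  1.    ]
 [ 0.0021  1.     -0.0001]
 [-1.      0.0021 -0.0063]]
turn [-0.0051 -0.0063 -0.0021] shift now [ 0.7578 -0.2992  0.2997] after turn [ 0.7603 -0.2991  0.2934]
```

View pics/g1.png

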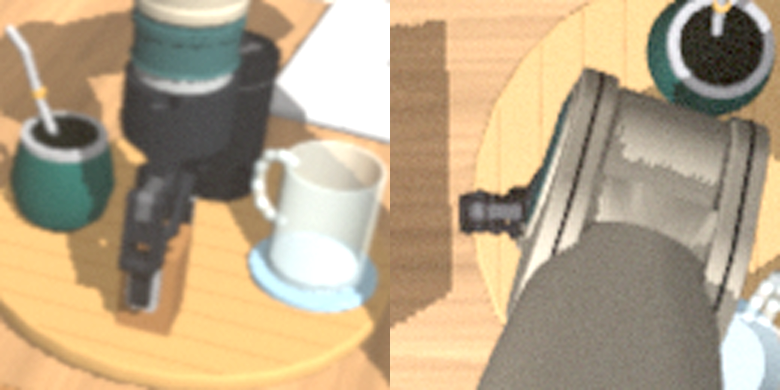

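The crop shows the fingers straddling the brown block, clear of the gourd and the mug. I let the arm settle, then close.

apply_moves(
  increments=[
    [0,0,0,0,0,0],
    [0,0,0,0,0,0],
  ],
)

```text
time_s: 2.87
position: [0.5077, -0.1025, 0.0729]
eef_rot: [0.708, -0.0, 0.706, -0.0]
wrist_force: [0.0, 0.4, 0.3]
gripper_width: 0.0852
```

```bash
python3 -c "
from h import *
goto([.506,-.104,.060],0.005)"
```

```text
t 2.8667 pos [ 0.5077 -0.1025  0.0729] F [0.0189 0.3949 0.3431] w 0.08522546558279592 q [-0.324   0.2264 -0.4553  0.8862  0.     -0.3241]
axes
 [[ 0.0027 -0.      1.    ]
 [-0.0009  1.      0.    ]
 [-1.     -0.0009  0.0027]]
turn [-0.005   0.0027  0.0009] shift now [ 1.2884 -0.1535 -0.1699] after turn [ 1.2887 -0.1538 -0.1672]
```

apply_moves(
  increments=[
    [0.6,-0.15,-0.1,0,0,0],
    [0.6,0,0,0,0,0],
    [0,0,0,0,0,0],
    [0,0,0,0,0,0],
  ],
)

```text
time_s: 3.2
position: [0.5049, -0.1034, 0.0591]
eef_rot: [0.707, 0.0, 0.707, 0.0]
wrist_force: [0.4, -0.3, 0.8]
gripper_width: 0.0852
```

apply_moves(
  increments=[
    [0,0,0,0,0,0],
    [0,0,0,0,0,0],
    [0,0,0,0,0,0],
    [0,0,0,0,0,0],
    [0,0,0,0,0,0],
    [0,0,0,0,0,0],
    [0,0,0,0,0,0],
    [0,0,0,0,0,0],
  ],
  fingers=0,
  newtons=60,
)

```text
time_s: 3.87
position: [0.5057, -0.1037, 0.0597]
eef_rot: [0.707, -0.0, 0.707, -0.0]
wrist_force: [0.9, -0.5, 3.3]
gripper_width: 0.0451
```

apply_moves(
  increments=[
    [-1,0,0,0,0,0],
    [-2,0,0,0,0,0],
    [-2.5,0,0,0,0,0],
    [-2.5,0,0,0,0,0],
    [-2,0,0,0,0,0],
    [-1,0,0,0,0,0],
    [0,0,0,0,0,0],
    [0,0,0,0,0,0],
  ],
)

```text
time_s: 4.53
position: [0.505, -0.1035, 0.1692]
eef_rot: [0.707, 0.0, 0.707, -0.0]
wrist_force: [-0.0, -0.2, -1.6]
gripper_width: 0.0454
```

```bash
python3 -c "
from h import *
goto([.555,.1775,.120],0.033)"
```

```text
t 4.5333 pos [ 0.505  -0.1035  0.1692] F [-0.0399 -0.188  -1.5884] w 0.04544458580550784 q [-0.3275  0.1259 -0.3483  1.0965 -0.     -0.3275]
axes
 [[ 0.0001  0.      1.    ]
 [-0.      1.     -0.    ]
 [-1.     -0.      0.0001]]
turn [-0.033   0.0001  0.    ] shift now [ 4.9183 28.0962  4.996 ] after turn [ 4.9187 27.9157  5.9218]
```

apply_moves(
  increments=[
    [0,1.5,0.3,0,0,0],
    [0,3.5,0.6,0,0,0],
    [0,3.8,0.7,0,0,0],
    [0,3.8,0.7,0,0,0],
    [0,3.8,0.7,0,0,0],
    [0,3.8,0.7,0,0,0],
    [0,3.8,0.6,0,0,0],
    [0,2.6,0.4,0,0,0],
    [0,1.5,0.3,-0.033,0,0],
    [0,0,0,0,0,0],
  ],
)

```text
time_s: 5.37
position: [0.5543, 0.1799, 0.1672]
eef_rot: [0.706, -0.014, 0.708, 0.014]
wrist_force: [-0.4, 0.1, -1.4]
gripper_width: 0.0456
```

apply_moves(
  increments=[
    [1,0,0,0,0,0],
    [2,0,0,0,0,0],
    [1.5,0,0,0,0,0],
    [0.5,0,0,0,0,0],
    [0,0,0,0,0,0],
    [0,0,0,0,0,0],
    [0,0,0,0,0,0],
  ],
)

```text
time_s: 5.95
position: [0.5559, 0.1769, 0.12]
eef_rot: [0.707, -0.011, 0.707, 0.011]
wrist_force: [-0.6, 0.4, -0.7]
gripper_width: 0.0452
```

```bash
python3 - <<'E'
from h import *
goto([.576,.1775,.035],0.033)
im=env.snapshot('side');t=env.snapshot('top')
c=lambda im,x,y,w,h,k:cv2.convertScaleAbs(cv2.resize(im[y:y+h,x:x+w,::-1],None,fx=k,fy=k,interpolation=cv2.INTER_CUBIC),alpha=1.8)
cv2.imwrite('pics/p1.png',np.hstack([c(im,190,170,130,150,4)[:,:420],c(t,150,180,95,150,4)]))
E
```

```text
t 5.95 pos [0.5559 0.1769 0.12  ] F [-0.5502  0.4356 -0.6869] w 0.045206179706821795 q [ 0.1973  0.2832 -0.2639  1.0225 -0.0002  0.1654]
axes
 [[ 0.0012 -0.032   0.9995]
 [ 0.0001  0.9995  0.032 ]
 [-1.      0.      0.0012]]
turn [-0.001   0.0012 -0.    ] shift now [ 8.5027 -0.0002  2.0058] after turn [ 8.5003 -0.002   2.016 ]
```

View pics/p1.png

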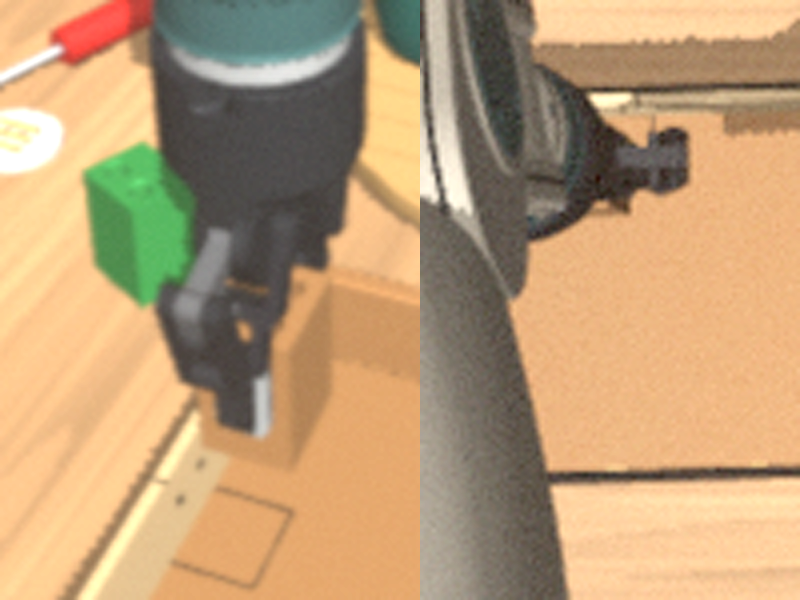

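The block hangs upright in the grip above the outline, and its lower corner in the side crop is at about (292,470). I'll check that corner against the prediction.

```bash
python3 - <<'E'
from h import *
s,M=pose(); p=s['position']; e=M.as_matrix()[:,2]; y=M.as_matrix()[:,1]
b=p+.0015*e; b[2]=p[2]-.0215
for n,sx,sy in(("front+y bottom",-1,1),("back+y bottom",1,1),("front -y bottom",-1,-1)):
    u=proj('side',b+sx*.02*e+sy*.023*y); print(n,(u+.375-[190,170])*4)
for n,sx,sy in(("front+y top",-1,1),("front -y top",-1,-1)):
    u=proj('side',b+[0,0,.07]+sx*.02*e+sy*.023*y); print(n,(u+.375-[190,170])*4)
E
```

```text
front+y bottom [293.3331 471.8542]
back+y bottom [203.8254 444.7101]
front -y bottom [334.2399 393.8674]
front+y top [290.489  350.0296]
front -y top [334.4685 273.2208]
```

apply_moves(
  increments=[
    [1,0,0,0,0,0],
    [2,0,0,0,0,0],
    [2,0,0,0,0,0],
    [1.5,0,0,0,0,0],
    [1,0,0,0,0,0],
    [0.5,0,0,0,0,0],
    [0,0,0,0,0,0],
    [0,0,0,0,0,0],
    [0,0,0,0,0,0],
  ],
)

```text
time_s: 6.8
position: [0.5563, 0.1777, 0.0404]
eef_rot: [0.708, -0.012, 0.706, 0.012]
wrist_force: [-0.1, 1.0, -0.4]
gripper_width: 0.0452
```

```bash
python3 -c "
from h import *
goto([.576,.1775,.035],0.033)"
```

```text
t 6.8 pos [0.5563 0.1777 0.0404] F [-0.0709  1.0066 -0.4252] w 0.0451548826046739 q [ 0.1986  0.3686 -0.3383  0.8618 -0.      0.1655]
axes
 [[ 0.0021 -0.0331  0.9995]
 [ 0.0004  0.9995  0.0331]
 [-1.      0.0004  0.0021]]
turn [ 0.0001  0.0021 -0.0004] shift now [ 0.5416 -0.0891  1.966 ] after turn [ 0.5374 -0.0888  1.9671]
```

apply_moves(
  increments=[
    [0.3,-0.05,0,0,0,0],
    [0.2,-0.04,0,0,0,0],
    [0,0,0,0,0,0],
    [0,0,0,0,0,0],
    [0,0,0,0,0,0],
  ],
)

```text
time_s: 7.22
position: [0.5553, 0.1766, 0.0344]
eef_rot: [0.707, -0.012, 0.707, 0.012]
wrist_force: [-0.9, -0.2, -1.1]
gripper_width: 0.0455
```

apply_moves(
  increments=[
    [0.1,0,0,0,0,0],
    [0,0,0,0,0,0],
    [0,0,0,0,0,0],
    [0,0,0,0,0,0],
  ],
)

```text
time_s: 7.55
position: [0.5556, 0.1767, 0.0338]
eef_rot: [0.707, -0.012, 0.707, 0.012]
wrist_force: [-1.3, 0.2, 2.1]
gripper_width: 0.0452
```

apply_moves(
  increments=[
    [0.1,0,0,0,0,0],
    [0,0,0,0,0,0],
    [0,0,0,0,0,0],
    [0,0,0,0,0,0],
  ],
)

```text
time_s: 7.88
position: [0.5556, 0.1767, 0.0337]
eef_rot: [0.707, -0.012, 0.707, 0.012]
wrist_force: [-3.4, -0.7, 9.0]
gripper_width: 0.0452
```

Contact with the floor is at TCP z≈0.0338 m. I back off slightly and advance to the panel.

apply_moves(
  increments=[
    [-0.16,0,0,0,0,0],
    [0,0,0.4,0,0,0],
    [0,0,0.5,0,0,0],
    [0,0,0.5,0,0,0],
    [0,0,0.3,0,0,0],
    [0,0,0,0,0,0],
    [0,0,0,0,0,0],
    [0,0,0,0,0,0],
  ],
)

```text
time_s: 8.55
position: [0.5728, 0.1772, 0.0338]
eef_rot: [0.707, -0.012, 0.707, 0.012]
wrist_force: [0.7, 0.6, -0.7]
gripper_width: 0.0452
```

apply_moves(
  increments=[
    [0,0,0.15,0,0,0],
    [0,0,0,0,0,0],
    [0,0,0,0,0,0],
    [0,0,0,0,0,0],
  ],
)

```text
time_s: 8.88
position: [0.5734, 0.1771, 0.0338]
eef_rot: [0.707, -0.012, 0.707, 0.012]
wrist_force: [-1.2, 0.1, 0.1]
gripper_width: 0.045
```

apply_moves(
  increments=[
    [0,0,0.15,0,0,0],
    [0,0,0,0,0,0],
    [0,0,0,0,0,0],
    [0,0,0,0,0,0],
  ],
)

```text
time_s: 9.22
position: [0.5753, 0.1772, 0.0338]
eef_rot: [0.707, -0.012, 0.707, 0.012]
wrist_force: [0.5, 0.3, -0.5]
gripper_width: 0.0458
```

```bash
python3 -c "
from h import *
goto([.577,.1775,.0338],0.033)"
```

```text
t 9.2167 pos [0.5753 0.1772 0.0338] F [ 0.4869  0.3332 -0.4593] w 0.04575260906716838 q [ 0.1915  0.4045 -0.3002  0.866  -0.0001  0.1585]
axes
 [[ 0.0002 -0.033   0.9995]
 [-0.      0.9995  0.033 ]
 [-1.     -0.      0.0002]]
turn [-0.      0.0002  0.    ] shift now [-0.004   0.0215  0.166 ] after turn [-0.004   0.0214  0.166 ]
```

apply_moves(
  increments=[
    [0,0.03,0.15,0,0,0],
    [0,0,0,0,0,0],
    [0,0,0,0,0,0],
    [0,0,0,0,0,0],
  ],
)

```text
time_s: 9.55
position: [0.5758, 0.1773, 0.0338]
eef_rot: [0.706, -0.012, 0.708, 0.011]
wrist_force: [-3.9, -1.8, 3.0]
gripper_width: 0.0455
```

apply_moves(
  increments=[
    [0,0,0.1,0,0,0],
    [0,0,0,0,0,0],
    [0,0,0,0,0,0],
    [0,0,0,0,0,0],
  ],
)

```text
time_s: 9.88
position: [0.5761, 0.1773, 0.0338]
eef_rot: [0.706, -0.012, 0.708, 0.011]
wrist_force: [-5.9, -1.7, 4.3]
gripper_width: 0.0455
```

apply_moves(
  increments=[
    [0,0,0.1,0,0,0],
    [0,0,0,0,0,0],
    [0,0,0,0,0,0],
    [0,0,0,0,0,0],
  ],
)

```text
time_s: 10.22
position: [0.5762, 0.1773, 0.0338]
eef_rot: [0.705, -0.012, 0.709, 0.011]
wrist_force: [-8.3, -2.3, 7.4]
gripper_width: 0.0454
```

apply_moves(
  increments=[
    [-0.1,-0.02,0,0,0,0],
    [0,0,0,0,0,0],
    [0,0,0,0,0,0],
    [0,0,0,0,0,0],
  ],
)

```text
time_s: 10.55
position: [0.5765, 0.1773, 0.0338]
eef_rot: [0.705, -0.012, 0.709, 0.012]
wrist_force: [-5.5, -0.3, 0.2]
gripper_width: 0.0454
```

apply_moves(
  increments=[
    [0,0,0.05,0,0,0],
    [0,0,0,0,0,0],
    [0,0,0,0,0,0],
    [0,0,0,0,0,0],
  ],
)

```text
time_s: 10.88
position: [0.5766, 0.1773, 0.0338]
eef_rot: [0.705, -0.012, 0.709, 0.012]
wrist_force: [-6.9, -1.8, 1.8]
gripper_width: 0.0456
```

```bash
python3 - <<'E'
from h import *
goto([.577,.1775,.0338],0.033)
print(env.get_state()['wrist_torque'])
im=env.snapshot('side')
c=lambda im,x,y,w,h,k:cv2.convertScaleAbs(cv2.resize(im[y:y+h,x:x+w,::-1],None,fx=k,fy=k,interpolation=cv2.INTER_CUBIC),alpha=1.8)
cv2.imwrite('pics/f1.png',c(im,190,220,120,110,5))
s,M=pose(); p=s['position']; e=M.as_matrix()[:,2]; y=M.as_matrix()[:,1]
b=p+.0015*e; b[2]=.012
for n,sx,sy,h in(("front+y bottom",-1,1,0),("back+y bottom",1,1,0),("front -y bottom",-1,-1,0),("front+y top",-1,1,.07),("back+y top",1,1,.07)):
    print(n,(proj('side',b+[0,0,h]+sx*.02*e+sy*.023*y)+.4-[190,220])*5)
E
```

```text
t 10.8833 pos [0.5766 0.1773 0.0338] F [-6.8594 -1.8445  1.7525] w 0.045575799297617646 q [ 0.1909  0.4092 -0.2926  0.8739  0.0006  0.158 ]
axes
 [[-0.0049 -0.0329  0.9994]
 [-0.0004  0.9995  0.0329]
 [-1.     -0.0002 -0.0049]]
turn [-0.0001 -0.0049  0.0002] shift now [0.0039 0.0173 0.0362] after turn [0.0041 0.0173 0.0361]
[-0.1266  1.2074 -0.1796]
front+y bottom [318.2049 482.8616]
back+y bottom [216.7879 450.2182]
front -y bottom [367.2872 386.742 ]
front+y top [311.6635 354.6705]
back+y top [203.5383 321.9558]
```

View pics/f1.png

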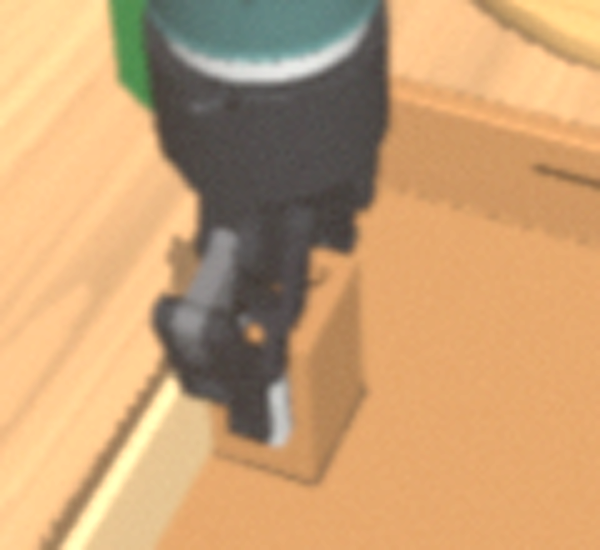

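The block sits exactly on the outline: the pencil line just shows along its front edge near (315,483), and that corner matches the prediction. I raise the push to about 10 N.

apply_moves(
  increments=[
    [-0.03,0,0.06,0,0,0],
    [-0.02,-0.02,0.06,0,0,0],
    [0,0,0,0,0,0],
    [0,0,0,0,0,0],
    [0,0,0,0,0,0],
    [0,0,0,0,0,0],
  ],
)

```text
time_s: 11.43
position: [0.5768, 0.1773, 0.0339]
eef_rot: [0.705, -0.012, 0.709, 0.012]
wrist_force: [-7.9, -0.4, 0.7]
gripper_width: 0.0455
```

apply_moves(
  increments=[
    [0,0,0,0,0,0],
    [0,0,0,0,0,0],
    [0,0,0,0,0,0],
    [0,0,0,0,0,0],
    [0,0,0,0,0,0],
    [0,0,0,0,0,0],
  ],
)

```text
time_s: 11.93
position: [0.5768, 0.1773, 0.0339]
eef_rot: [0.705, -0.012, 0.709, 0.012]
wrist_force: [-6.0, -0.4, 0.2]
gripper_width: 0.0453
```

apply_moves(
  increments=[
    [0,0,0.08,0,0,0],
    [-0.02,0,0.07,0,0,0],
    [0,0,0,0,0,0],
    [0,0,0,0,0,0],
    [0,0,0,0,0,0],
    [0,0,0,0,0,0],
  ],
)

```text
time_s: 12.43
position: [0.5772, 0.1773, 0.0339]
eef_rot: [0.704, -0.012, 0.71, 0.012]
wrist_force: [-9.8, -0.1, 2.1]
gripper_width: 0.0452
```

apply_moves(
  increments=[
    [0,0,0,0,0,0],
    [0,0,0,0,0,0],
    [0,0,0,0,0,0],
  ],
)

```text
time_s: 12.68
position: [0.5773, 0.1773, 0.0339]
eef_rot: [0.704, -0.012, 0.71, 0.012]
wrist_force: [-9.5, 0.4, 2.5]
gripper_width: 0.0452
```

apply_moves(
  increments=[
    [0,0,0,0,0,0],
    [0,0,0,0,0,0],
    [0,0,0,0,0,0],
  ],
)

```text
time_s: 12.93
position: [0.5773, 0.1773, 0.0339]
eef_rot: [0.704, -0.012, 0.71, 0.012]
wrist_force: [-9.3, -1.6, 1.8]
gripper_width: 0.0454
```

apply_moves(
  increments=[
    [0,0,0,0,0,0],
    [0,0,0,0,0,0],
    [0,0,0,0,0,0],
  ],
)

```text
time_s: 13.18
position: [0.5773, 0.1773, 0.0339]
eef_rot: [0.704, -0.012, 0.71, 0.012]
wrist_force: [-10.1, 0.5, 3.6]
gripper_width: 0.0454
```

Push is about 9.7 N, with about 1.9 mm of panel bow, which agrees. Now I hold it.

apply_moves(
  increments=[
    [0,0,0,0,0,0],
    [0,0,0,0,0,0],
    [0,0,0,0,0,0],
    [0,0,0,0,0,0],
    [0,0,0,0,0,0],
    [0,0,0,0,0,0],
    [0,0,0,0,0,0],
    [0,0,0,0,0,0],
    [0,0,0,0,0,0],
    [0,0,0,0,0,0],
  ],
)

```text
time_s: 14.02
position: [0.5772, 0.1773, 0.0339]
eef_rot: [0.704, -0.012, 0.71, 0.012]
wrist_force: [-9.4, 0.1, 1.8]
gripper_width: 0.0455
```

apply_moves(
  increments=[
    [0,0,0,0,0,0],
    [0,0,0,0,0,0],
    [0,0,0,0,0,0],
    [0,0,0,0,0,0],
    [0,0,0,0,0,0],
    [0,0,0,0,0,0],
    [0,0,0,0,0,0],
    [0,0,0,0,0,0],
    [0,0,0,0,0,0],
    [0,0,0,0,0,0],
  ],
)

```text
time_s: 14.85
position: [0.5772, 0.1773, 0.0339]
eef_rot: [0.704, -0.012, 0.71, 0.012]
wrist_force: [-11.1, 0.0, 1.7]
gripper_width: 0.0452
```

apply_moves(
  increments=[
    [0,0,0,0,0,0],
    [0,0,0,0,0,0],
    [0,0,0,0,0,0],
    [0,0,0,0,0,0],
    [0,0,0,0,0,0],
    [0,0,0,0,0,0],
    [0,0,0,0,0,0],
    [0,0,0,0,0,0],
    [0,0,0,0,0,0],
    [0,0,0,0,0,0],
  ],
)

```text
time_s: 15.68
position: [0.5773, 0.1773, 0.0339]
eef_rot: [0.704, -0.012, 0.71, 0.012]
wrist_force: [-10.0, 0.6, 1.7]
gripper_width: 0.0456
```

apply_moves(
  increments=[
    [0,0,0,0,0,0],
    [0,0,0,0,0,0],
    [0,0,0,0,0,0],
    [0,0,0,0,0,0],
    [0,0,0,0,0,0],
    [0,0,0,0,0,0],
    [0,0,0,0,0,0],
    [0,0,0,0,0,0],
    [0,0,0,0,0,0],
    [0,0,0,0,0,0],
  ],
)

```text
time_s: 16.52
position: [0.5772, 0.1773, 0.0339]
eef_rot: [0.704, -0.012, 0.71, 0.012]
wrist_force: [-9.4, -0.0, 2.7]
gripper_width: 0.0453
```

apply_moves(
  increments=[
    [0,0,0,0,0,0],
    [0,0,0,0,0,0],
    [0,0,0,0,0,0],
    [0,0,0,0,0,0],
    [0,0,0,0,0,0],
    [0,0,0,0,0,0],
    [0,0,0,0,0,0],
    [0,0,0,0,0,0],
    [0,0,0,0,0,0],
    [0,0,0,0,0,0],
  ],
)

```text
time_s: 17.35
position: [0.5772, 0.1773, 0.0339]
eef_rot: [0.704, -0.012, 0.71, 0.012]
wrist_force: [-9.9, 0.3, 1.8]
gripper_width: 0.0452
```

```bash
python3 - <<'E'
from h import *
goto([.5773,.1775,.0338],0.033)
im=env.snapshot('side')
c=lambda im,x,y,w,h,k:cv2.convertScaleAbs(cv2.resize(im[y:y+h,x:x+w,::-1],None,fx=k,fy=k,interpolation=cv2.INTER_CUBIC),alpha=1.8)
cv2.imwrite('pics/f2.png',c(im,170,90,260,230,2.6))
E
```

```text
t 17.35 pos [0.5772 0.1773 0.0339] F [-9.9004  0.3127  1.7861] w 0.045201221201129585 q [ 0.1902  0.4121 -0.2878  0.8795  0.0016  0.1571]
axes
 [[-0.0088 -0.0332  0.9994]
 [-0.0001  0.9994  0.0332]
 [-1.      0.0002 -0.0088]]
turn [ 0.0002 -0.0088 -0.0002] shift now [0.0126 0.0178 0.006 ] after turn [0.0127 0.0178 0.0058]
```

View pics/f2.png

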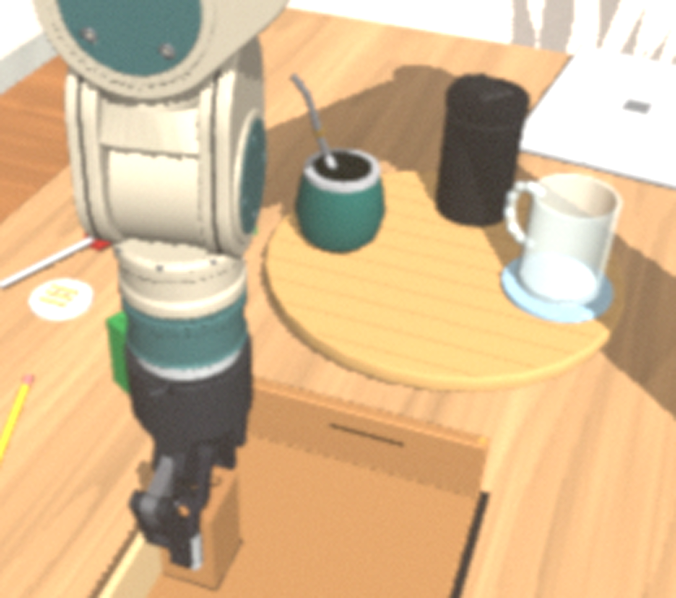

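The picture shows the block upright against the panel at about (200,530), with the gourd, canister and mug standing on the susan. The push has been steady for over 4 s, so I hand in.

```bash
python3 -c "
from cell import env
print(env.sign_off()); s=env.get_state(); print(s['time_s'],s['position'],s['wrist_force'])"
```

```text
the job is handed in; nothing more can be done
None
the job is handed in; nothing more can be done
```

I took the oak block off the lazy susan, stood it on its pencilled outline and pressed its back against the panel. The job is handed in with the gripper still holding and pushing; it reports no verdict.

- **Push:** the wrist force along the push read 9.3–11.1 N from 12.4 s to 17.4 s. The tool moved forward about 1.9 mm after touching the panel, which fits a push of about 9.5 N. The floor took about 2–3 N, so the push on the panel itself may be 1 N or so lower than the wrist reading.
- **Fit:** the tool was within about 0.5 mm of the outline's measured middle. It stood about 0.009 rad off vertical, and its heading matched the panel's as measured. In the enlarged side picture taken at about 7 N, the block covered the outline, with its visible corner where I predicted it.
- **Bystanders:** the last picture shows the gourd, mug and canister standing where they were. I judged this by eye, not by measuring them again.
- **Failed checks:** none. The state could not be read after hand-in, so the last readings are from just before it.

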